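Switch off the stirrer under the round-bottomed flask

ROBOT

A 6-joint arm with a two-finger parallel gripper is mounted at the origin on the work surface. World frame = base frame: x ahead of the robot, y to its left, z up, the work surface at z = 0. Lengths are in m, angles in rad, forces in N, time in s.
With the tool pointing down it reaches from about 0.4 to 0.925 m from the base axis. Payload 12.5 kg.
Tool frame: the origin (TCP) lies between the finger pads; the fingertips stand 19 mm ahead of it and the grasp point (between the pads) is the TCP; z points along the fingers, y is the direction in which the jaws open and shut (so a half turn about z gives the same grasp; the last joint's range is limited). The gripper opens to 95 mm and grips with 3 to 60 N. Pads are 20 mm wide; open, the fingers measure 119 mm over their backs; the gripper's body (75 mm by 180 mm) begins 59 mm behind the grasp point.
Start: joints at [1.189, 0.491, 1.559, -0, 1.092, -0.106], TCP at [0.17, 0.601, 0.234] pointing down, gripper open.
Joint ranges: [-3.1, 3.1], [-0.84, 2.19], [0.05, 2.79], [-1.13, 4.28], [0.06, 2.93], [-2.69, 2.69]. Speed limits (rad/s): [2.22, 2.22, 2.79, 3.14, 3.14, 3.14].

INTERFACE

Orientations are given as a 3x3 rotation matrix whose columns are the frame's x, y, z axes.
In Python, from cell import read_state, snapshot, hand_in gives the robot as it stands.
- The arm moves only by the shell command python3 -m inch 'ROWS' [FORCE]. ROWS is JSON, a list of rows, each an object of numbers: "dx", "dy", "dz": the shift along the tool's x, y, z in mm; "wx", "wy", "wz": the turn, a rotation vector about the tool's x, y, z in rad; "fingers": the opening, from 0 (shut) to 1 (fully open). A call has 1 to 5 rows; each row shifts and turns the commanded pose from where the row before left it, along the tool's axes as they then stand; what a row does not reach is not made up. A row lasts 1/8 s, in which the tool goes at most 62.5 mm and 10.7 degrees, less where a joint would pass 70% of its speed; a pose out of reach is approached as far as the arm can. A call is refused whole if a number of a shift passes 62.5 or a number of a turn 0.188, either way. A call with a gripper value outside its range is refused whole. The fingers move at their own pace and stop on an object; FORCE is the grip in N (left out, the last holds). Time passes only in rows, so rows that do not move let the fingers close. It gives the time, the measured TCP pose, the force and the opening at its end, in the units of the state.
- read_state(): the state, without advancing time (a new reading comes with each control period).
- snapshot(name): name is "side" or "top"; returns a dict with "color" (384x512x3 uint8, red, green, blue), "fx", "fy", "cx", "cy" (pixels), "pose" (4x4, takes a point from camera to world coordinates). Camera axes: x right, y down, z forward; pixel columns grow to the right and rows downward; lengths in m; the calibration is good to about 2 mm. A picture is of the moment at which its call begins. There is no depth.
- hand_in(): hands the job in, once; it reports no verdict.
The state is a dict: "t": time; "joint_pos": joint angles; "joint_vel": joint speeds; "joint_torque": joint torques, N m; "ee_pos": TCP position; "eef_rot": TCP orientation; "force": force on the tool from outside, world axes, zero at the start; "ft_torque": the same for the moment, N m; "finger_gap": opening from 0.0 (shut) to 1.0 (fully open).
Only numpy, scipy, OpenCV 4.12 (cv2) and the standard library are available. Lean on these libraries where they do the work, as an engineer would, in place of code of your own. Each camera call takes 0.05 s, during which the arm holds its last target.

TASK

Switch off the hotplate stirrer that the round-bottomed flask is standing on: with a fingertip, gently press the wide stop bar on its key ledge right down and hold it down for two seconds, then let it spring back up and withdraw. Do not press its small round key or any key of the other two stirrers, and leave the glassware and everything else on the bench where it stands; nothing is to be picked up.

Things in the scene. Friction and masses are not known exactly. Their poses are not given: they have to be found in the camera images.
- stirrer_round: the hotplate stirrer on which the round-bottomed flask stands: white box 260 (x) x 160 (y) mm, one of three alike, fixed to the bench. Origin: centre of its underside, on the bench; z up, -x is its front (roughly towards the robot). At the front a grey key ledge, 68 mm above the bench, with two white keys; behind it a round steel hot plate of 136 mm, its centre at (50, 0) and its top 95 mm above the bench
- bar_round_top (a point): centre of the top face of that stirrer's wide stop bar: white rectangular key, 24 mm (stirrer's x) x 54 mm (stirrer's y), at (-88, +40) mm in the stirrer's frame, that is on the left half of the ledge seen from the robot; its top is 82 mm above the bench when up. It goes straight down with the key
- bar_round (a joint): how far that wide stop bar is pressed, in m: 0 up, 0.008 fully down. It counts as pressed from 0.005. A spring returns it: about 2 N to start it, 4.2 N fully down, then a hard stop
- dot_round_top (a point): centre of the top face of that stirrer's small round key, 22 mm across, at (-88, -48) mm in the stirrer's frame (right half of the ledge seen from the robot), top 82 mm above the bench. To be left alone
- dot_round (a joint): how far that round key is pressed, in m: 0 up, 0.008 fully down; springs like the bar
- stirrer_conical: the hotplate stirrer on which the conical flask stands: white box 260 (x) x 160 (y) mm, one of three alike, fixed to the bench. Origin: centre of its underside, on the bench; z up, -x is its front (roughly towards the robot). At the front a grey key ledge, 68 mm above the bench, with two white keys; behind it a round steel hot plate of 136 mm, its centre at (50, 0) and its top 95 mm above the bench
- bar_conical_top (a point): centre of the top face of that stirrer's wide stop bar: white rectangular key, 24 mm (stirrer's x) x 54 mm (stirrer's y), at (-88, +40) mm in the stirrer's frame, that is on the left half of the ledge seen from the robot; its top is 82 mm above the bench when up. It goes straight down with the key
- bar_conical (a joint): how far that wide stop bar is pressed, in m: 0 up, 0.008 fully down. It counts as pressed from 0.005. A spring returns it: about 2 N to start it, 4.2 N fully down, then a hard stop
- dot_conical_top (a point): centre of the top face of that stirrer's small round key, 22 mm across, at (-88, -48) mm in the stirrer's frame (right half of the ledge seen from the robot), top 82 mm above the bench. To be left alone
- dot_conical (a joint): how far that round key is pressed, in m: 0 up, 0.008 fully down; springs like the bar
- stirrer_beaker: the hotplate stirrer on which the beaker stands: white box 260 (x) x 160 (y) mm, one of three alike, fixed to the bench. Origin: centre of its underside, on the bench; z up, -x is its front (roughly towards the robot). At the front a grey key ledge, 68 mm above the bench, with two white keys; behind it a round steel hot plate of 136 mm, its centre at (50, 0) and its top 95 mm above the bench
- bar_beaker_top (a point): centre of the top face of that stirrer's wide stop bar: white rectangular key, 24 mm (stirrer's x) x 54 mm (stirrer's y), at (-88, +40) mm in the stirrer's frame, that is on the left half of the ledge seen from the robot; its top is 82 mm above the bench when up. It goes straight down with the key
- bar_beaker (a joint): how far that wide stop bar is pressed, in m: 0 up, 0.008 fully down. It counts as pressed from 0.005. A spring returns it: about 2 N to start it, 4.2 N fully down, then a hard stop
- dot_beaker_top (a point): centre of the top face of that stirrer's small round key, 22 mm across, at (-88, -48) mm in the stirrer's frame (right half of the ledge seen from the robot), top 82 mm above the bench. To be left alone
- dot_beaker (a joint): how far that round key is pressed, in m: 0 up, 0.008 fully down; springs like the bar
- round_flask: loose clear-glass round-bottomed flask, bulb 85 mm across, neck 29 mm, 146 mm tall; stands on the plate of its stirrer inside a fixed aluminium ring 112 mm across and 22 mm high. Origin: centre of its underside, z up
- conical_flask: loose clear-glass conical flask, foot 84 mm across, neck 30 mm, 134 mm tall, standing on the plate of another stirrer. Origin: centre of its underside, z up
- beaker: loose clear-glass beaker, 72 mm across at the rim, 95 mm tall, open, standing on the plate of the third stirrer. Origin: centre of its underside, z up
- amber_bottle: loose bystander: brown glass bottle, 84 mm across, 170 mm tall, beside the stirrers. Origin: centre of its underside
- vial: loose bystander: small glass vial, 28 mm across, 50 mm tall, standing between the two keys on the ledge of the stirrer under the conical flask. Origin: centre of its underside
- stopper: loose bystander: grey stopper, 34 mm across, 34 mm tall, between robot and stirrers. Origin: centre of its underside
- cork_ring: loose bystander: cork ring, 90 mm across, 22 mm high, beside the stirrers. Origin: centre of its underside
- spatula: loose bystander: steel spatula, 180 mm long, lying along its x between robot and stirrers. Origin: centre of its underside
Mind the look-alikes: they are no part of the job. What is shaped like the round_flask but black, turquoise or yellow is not meant.

How it is judged:
On the way, in this order (a step that is already met when the one before it is completed fails the run):
1. the wide stop bar of the stirrer under the round-bottomed flask is held down by the fingers (at least 5 mm, for 1.5 s) (value of joint bar_round above 0.005 m and contact force between the fingers and stirrer_round above 0.5 N), for 1.5 s.
2. the bar is let go and has sprung back up (value of joint bar_round below 0.001 m), for 0.2 s.
At the end, for the whole second after the job is handed in: All keys are up again (within 1 mm), and all glassware and bystanders stand at rest within 15 mm of where they were and within 0.1 rad of upright (value of joint each of bar_round, dot_round, bar_conical, dot_conical, bar_beaker, dot_beaker below 0.001 m and distance of each of round_flask, conical_flask, beaker, amber_bottle, vial, stopper, cork_ring, spatula from where it was at the start of the episode below 0.015 m and angle between each of round_flask, conical_flask, beaker, amber_bottle, vial, stopper, cork_ring, spatula's own z axis and vertical below 0.1 rad and linear speed of each of round_flask, conical_flask, beaker, amber_bottle, vial, stopper, cork_ring, spatula below 0.03 m/s); the robot touches nothing.
It fails at once if a key other than the wide stop bar of the stirrer under the round-bottomed flask is pressed (more than 2 mm) (value of joint any of dot_round, bar_conical, dot_conical, bar_beaker, dot_beaker above 0.002 m).
It fails at once if that stirrer is pressed with more than 30 N (contact force between anything else and stirrer_round above 30 N).
It fails at once if another stirrer is pushed by the arm or fingers with more than 10 N (contact force between any of the fingers, the arm and stirrer_conical above 10 N or contact force between any of the fingers, the arm and stirrer_beaker above 10 N).
It fails at once if glassware or a bystander is shifted, lifted or carried (more than 15 mm) (distance of any of round_flask, conical_flask, beaker, amber_bottle, vial, stopper, cork_ring, spatula from where it was at the start of the episode above 0.015 m).
It also fails if it takes over 35 s, if anything falls off the work surface, if the arm or the gripper's body presses on something with over 40 N, if the wrist force passes 120 N, or if a joint passes its speed limit or range.

## Working session

There is one attempt and no reset: what is moved stays moved. The work goes in short steps, Python scripts to look and compute and a shell command to move; the robot and the scene stay as the last step left them, time stands still between calls to the robot, and variables do not carry over. Pictures are saved under pics/ and viewed, and the job is handed in when it is done.

```bash
mkdir -p pics; ls; python3 - <<'E'
from cell import read_state, snapshot
import cv2,numpy as np,pickle
s=read_state();print(s)
for n in("side","top"):
    d=snapshot(n);pickle.dump(d,open(n+".pkl","wb"));cv2.imwrite(f"pics/{n}0.png",d["color"][...,::-1])
    print(n,d["fx"],d["fy"],d["cx"],d["cy"],np.round(d["pose"],4).tolist())
E
```

```text
pics
{'t': 0.0, 'joint_pos': array([ 1.18941378e+00,  4.91547901e-01,  1.55945592e+00, -1.44946112e-05,
        1.09168343e+00, -1.05626198e-01]), 'joint_vel': array([-2.23795274e-03,  2.88090108e-04, -1.77044649e-03,  3.72221942e-04,
       -1.46811187e-03, -1.39969285e-05]), 'joint_torque': array([ 1.30853492e-03, -6.12632632e+01, -2.58175671e+01,  6.92857127e-02,
        4.81304002e-02, -7.29677413e-05]), 'ee_pos': array([0.17008545, 0.60118025, 0.23306675]), 'eef_rot': array([[-9.62221339e-01,  2.72268138e-01, -3.95472767e-04],
       [ 2.72268406e-01,  9.62220803e-01, -1.02073314e-03],
       [ 1.02619012e-04, -1.08984595e-03, -9.99999401e-01]]), 'force': array([ 0.13751419, -0.06082464, -0.08323033]), 'ft_torque': array([ 0.01476458, -0.01272467, -0.04434713]), 'finger_gap': 1.0008991999036323}
side 409.4968133525999 409.4968133525999 253.5582743193365 183.90092123807128 [[0.7275, -0.3872, 0.5664, -0.0876], [-0.6862, -0.4104, 0.6006, -0.6911], [-0.0001, -0.8256, -0.5643, 0.7253], [0.0, 0.0, 0.0, 1.0]]
top 452.62228229161593 452.62228229161593 257.2431172376581 195.66212817542979 [[0.0061, -0.9899, 0.1414, 0.4127], [-1.0, -0.0063, -0.0015, 0.0047], [0.0024, -0.1414, -0.99, 1.3262], [0.0, 0.0, 0.0, 1.0]]
```

View pics/side0.png

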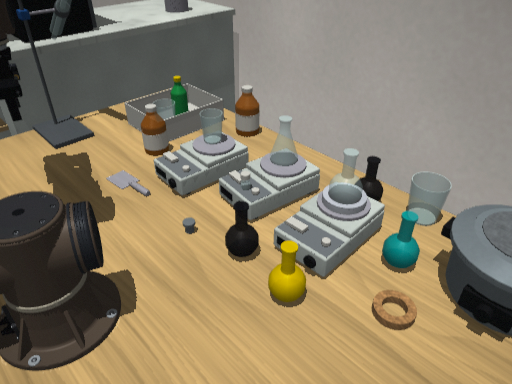

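View pics/top0.png

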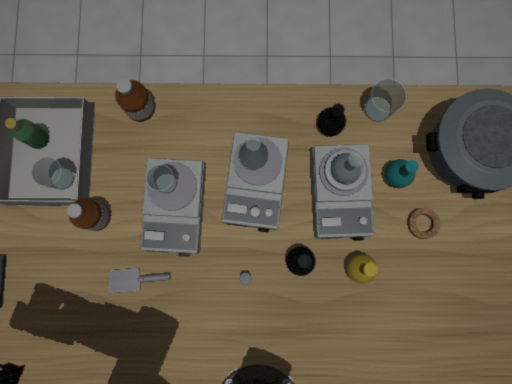

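The round-bottomed flask, in its ring, stands on the right-hand stirrer: top view about (343,190), bar near (331,222), round key near (363,221). In the side view it is the nearest stirrer. I'll zoom in to measure.

```bash
cat > h.py <<'E'
import numpy as np
def proj(d,p):
    P=np.linalg.inv(d["pose"])@np.append(p,1); return np.array([d["fx"]*P[0]/P[2]+d["cx"],d["fy"]*P[1]/P[2]+d["cy"]])
def ray(d,u,v,z):
    r=d["pose"][:3,:3]@np.array([(u-d["cx"])/d["fx"],(v-d["cy"])/d["fy"],1]);o=d["pose"][:3,3]
    return o+r*(z-o[2])/r[2]
E
python3 - <<'E'
import pickle,cv2
d=pickle.load(open("top.pkl","rb"));c=d["color"][135:250,300:385,::-1]
cv2.imwrite("pics/tz.png",cv2.resize(c,None,fx=5,fy=5,interpolation=cv2.INTER_CUBIC))
d=pickle.load(open("side.pkl","rb"));c=d["color"][175:275,270:390,::-1]
cv2.imwrite("pics/sz.png",cv2.resize(c,None,fx=5,fy=5,interpolation=cv2.INTER_CUBIC))
E
```

```text
(no output)
```

View pics/tz.png

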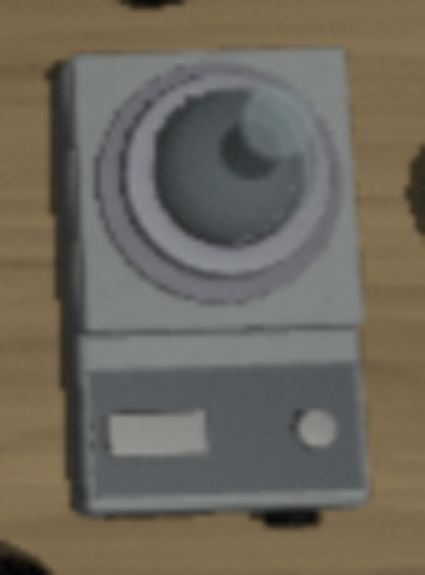

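View pics/sz.png

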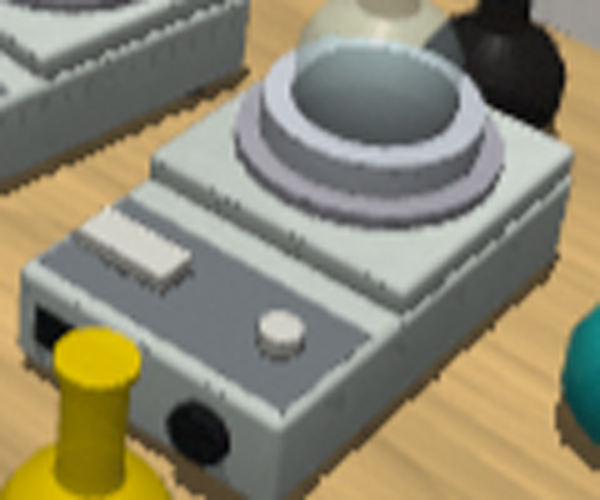

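Top crop: bar centre at (157,433), round key at (318,428). Side crop: bar top at about (135,240), round key at about (281,328). Next I'll intersect these with z=0.082 and compare the two views.

```bash
python3 - <<'E'
import pickle,numpy as np
from h import *
t=pickle.load(open("top.pkl","rb"));s=pickle.load(open("side.pkl","rb"))
f=lambda a,o:(o+(a+.5)/5-.5)
T=lambda a,b:ray(t,f(a,300),f(b,135),.082)
S=lambda a,b:ray(s,f(a,270),f(b,175),.082)
b,d=T(157,433),T(318,428);bs,ds=S(135,240),S(281,328)
for x in(b,d,bs,ds):print(x.round(4))
print("dist",np.linalg.norm(b-d),np.linalg.norm(bs-ds))
v=(b-d)/np.linalg.norm(b-d);print("yaw",np.arctan2(-v[0],v[1]))
# corners of ledge top (z .068)? neighbours' positions
for n,u,w,z in(("yellow neck",369,269,.12),("black",301,260,.1),("stopper",245,278,.03),("teal",400,172,.1),):print(n,ray(t,u,w,z).round(3))
print("hand yaw now",read if 0 else '')
E
```

```text
[ 0.5206 -0.2008  0.082 ]
[ 0.5239 -0.2897  0.082 ]
[ 0.5196 -0.2006  0.082 ]
[ 0.5213 -0.2895  0.082 ]
dist 0.08891473507279625 0.08887503665468309
yaw 0.03734598324303939
yellow neck [ 0.392 -0.292  0.12 ]
black [ 0.414 -0.116  0.1  ]
stopper [0.363 0.036 0.03 ]
teal [ 0.656 -0.391  0.1  ]
hand yaw now
```

Both views agree within 2 mm: bar at (0.520, -0.2007), key spacing 88.9 mm against 88.0 expected, stirrer yaw about 0.03. I'll shut the fingers and square up the tool first, then travel in an arc at the current height.

```bash
python3 -m inch '[{"wz":-0.15,"fingers":0},{"wz":-0.15,"fingers":0},{"dx":-20},{"dx":-40},{"dx":-40}]' 10
```

```text
schema error: expected keys dx, dy, dz, wx, wy, wz, fingers
```

```bash
python3 -m inch '[{"dx":0,"dy":0,"dz":0,"wx":0,"wy":0,"wz":-0.15,"fingers":0},{"dx":0,"dy":0,"dz":0,"wx":0,"wy":0,"wz":-0.15,"fingers":0},{"dx":-20,"dy":0,"dz":0,"wx":0,"wy":0,"wz":0,"fingers":0},{"dx":-40,"dy":0,"dz":0,"wx":0,"wy":0,"wz":0,"fingers":0},{"dx":-40,"dy":0,"dz":0,"wx":0,"wy":0,"wz":0,"fingers":0}]' 10
```

```text
t: 0.72
ee_pos: [0.2723, 0.6037, 0.2335]
eef_rot: [[-1.0, -0.02, 0.0], [-0.02, 1.0, -0.0], [-0.0, -0.0, -1.0]]
force: [0.4, 0.2, 0.6]
finger_gap: 0.53
```

```bash
python3 -m inch '[{"dx":-30,"dy":-40,"dz":0,"wx":0,"wy":0,"wz":0,"fingers":0},{"dx":-30,"dy":-50,"dz":0,"wx":0,"wy":0,"wz":0,"fingers":0},{"dx":-30,"dy":-50,"dz":0,"wx":0,"wy":0,"wz":0,"fingers":0},{"dx":-30,"dy":-50,"dz":0,"wx":0,"wy":0,"wz":0,"fingers":0},{"dx":-20,"dy":-50,"dz":0,"wx":0,"wy":0,"wz":0,"fingers":0}]'; python3 -m inch '[{"dx":-10,"dy":-50,"dz":0,"wx":0,"wy":0,"wz":0,"fingers":0},{"dx":-10,"dy":-50,"dz":0,"wx":0,"wy":0,"wz":0,"fingers":0},{"dx":-10,"dy":-50,"dz":0,"wx":0,"wy":0,"wz":0,"fingers":0},{"dx":-10,"dy":-50,"dz":0,"wx":0,"wy":0,"wz":0,"fingers":0},{"dx":-10,"dy":-50,"dz":0,"wx":0,"wy":0,"wz":0,"fingers":0}]'
```

```text
t: 1.35
ee_pos: [0.418, 0.365, 0.2335]
eef_rot: [[-1.0, -0.019, 0.0], [-0.019, 1.0, 0.0], [-0.0, 0.0, -1.0]]
force: [0.5, 0.6, 0.6]
finger_gap: 0.025
t: 1.98
ee_pos: [0.4728, 0.1161, 0.2337]
eef_rot: [[-1.0, -0.02, 0.0], [-0.02, 1.0, -0.0], [-0.0, -0.0, -1.0]]
force: [0.2, -0.7, -0.3]
finger_gap: 0.005
```

```bash
python3 -m inch '[{"dx":-6,"dy":-50,"dz":0,"wx":0,"wy":0,"wz":0,"fingers":0},{"dx":-6,"dy":-50,"dz":0,"wx":0,"wy":0,"wz":0,"fingers":0},{"dx":-6,"dy":-50,"dz":0,"wx":0,"wy":0,"wz":0,"fingers":0},{"dx":-6,"dy":-50,"dz":0,"wx":0,"wy":0,"wz":0,"fingers":0},{"dx":-6,"dy":-50,"dz":0,"wx":0,"wy":0,"wz":0,"fingers":0}]'; python3 -m inch '[{"dx":-5,"dy":-40,"dz":0,"wx":0,"wy":0,"wz":0,"fingers":0},{"dx":-6,"dy":-26,"dz":0,"wx":0,"wy":0,"wz":0,"fingers":0},{"dx":0,"dy":0,"dz":0,"wx":0,"wy":0,"wz":0,"fingers":0},{"dx":0,"dy":0,"dz":0,"wx":0,"wy":0,"wz":0,"fingers":0}]'
```

```text
t: 2.6
ee_pos: [0.5082, -0.1335, 0.2336]
eef_rot: [[-1.0, -0.019, 0.0], [-0.019, 1.0, -0.0], [-0.0, -0.0, -1.0]]
force: [0.8, 0.0, 0.6]
finger_gap: 0.003
t: 3.1
ee_pos: [0.5204, -0.1957, 0.2334]
eef_rot: [[-1.0, -0.024, -0.001], [-0.024, 1.0, 0.001], [0.001, 0.001, -1.0]]
force: [0.2, 1.2, -0.7]
finger_gap: 0.005
```

```bash
python3 - <<'E'
from cell import read_state, snapshot
import cv2
s=read_state();print(s["ee_pos"],s["force"],s["joint_pos"])
cv2.imwrite("pics/side1.png",snapshot("side")["color"][...,::-1])
E
```

```text
[ 0.52044086 -0.19572439  0.23340144] [ 0.15855751  1.20836048 -0.65850215] [-4.78636707e-01  3.93603722e-01  1.72961519e+00  3.23203826e-04
  1.01915693e+00 -2.07315260e+00]
```

View pics/side1.png

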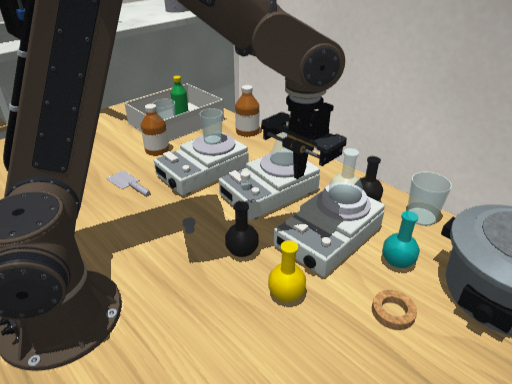

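The gripper is in the clear above the stirrer, its tip at about (300,175) and over the bar; nothing has moved. It sits 5 mm off centre in y, away from the round key, well within the bar. Descending to about 12 mm above the bar.

```bash
python3 -m inch '[{"dx":0,"dy":-2,"dz":30,"wx":0,"wy":0,"wz":0,"fingers":0},{"dx":0,"dy":0,"dz":35,"wx":0,"wy":0,"wz":0,"fingers":0},{"dx":0,"dy":0,"dz":35,"wx":0,"wy":0,"wz":0,"fingers":0},{"dx":0,"dy":0,"dz":20,"wx":0,"wy":0,"wz":0,"fingers":0},{"dx":0,"dy":0,"dz":0,"wx":0,"wy":0,"wz":0,"fingers":0}]'; python3 - <<'E'
from cell import read_state, snapshot
import cv2
s=read_state();print(s["ee_pos"],s["force"])
a=snapshot("side")["color"][120:280,220:400,::-1]
cv2.imwrite("pics/side2.png",cv2.resize(a,None,fx=3.5,fy=3.5,interpolation=cv2.INTER_CUBIC))
E
```

```text
t: 3.78
ee_pos: [0.5202, -0.1971, 0.1127]
eef_rot: [[-1.0, -0.025, -0.002], [-0.025, 1.0, 0.001], [0.002, 0.001, -1.0]]
force: [0.4, -0.0, 0.7]
finger_gap: 0.003
[ 0.52023211 -0.19711076  0.11272252] [ 0.39005702 -0.04991913  0.66276848]
```

View pics/side2.png

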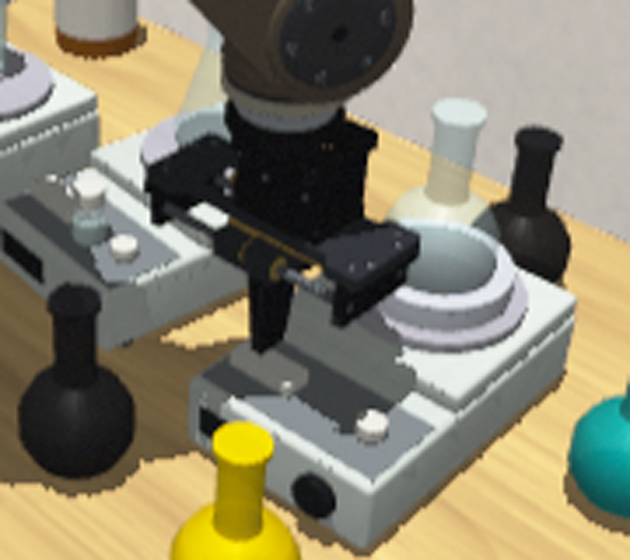

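The fingertip at (263,350) in the crop is just above the bar, and the gripper body clears the flask. Now pressing slowly in small steps, watching the force.

```bash
python3 -m inch '[{"dx":0,"dy":0,"dz":4,"wx":0,"wy":0,"wz":0,"fingers":0},{"dx":0,"dy":0,"dz":4,"wx":0,"wy":0,"wz":0,"fingers":0},{"dx":0,"dy":0,"dz":2,"wx":0,"wy":0,"wz":0,"fingers":0},{"dx":0,"dy":0,"dz":0,"wx":0,"wy":0,"wz":0,"fingers":0}]'; python3 -m inch '[{"dx":0,"dy":0,"dz":1,"wx":0,"wy":0,"wz":0,"fingers":0},{"dx":0,"dy":0,"dz":1,"wx":0,"wy":0,"wz":0,"fingers":0},{"dx":0,"dy":0,"dz":1,"wx":0,"wy":0,"wz":0,"fingers":0},{"dx":0,"dy":0,"dz":0,"wx":0,"wy":0,"wz":0,"fingers":0}]'; python3 -m inch '[{"dx":0,"dy":0,"dz":1,"wx":0,"wy":0,"wz":0,"fingers":0},{"dx":0,"dy":0,"dz":1,"wx":0,"wy":0,"wz":0,"fingers":0},{"dx":0,"dy":0,"dz":1,"wx":0,"wy":0,"wz":0,"fingers":0},{"dx":0,"dy":0,"dz":0,"wx":0,"wy":0,"wz":0,"fingers":0}]'
```

```text
t: 4.32
ee_pos: [0.5206, -0.1983, 0.1036]
eef_rot: [[-1.0, -0.024, -0.0], [-0.024, 1.0, 0.0], [0.0, 0.0, -1.0]]
force: [0.3, 0.5, -1.0]
finger_gap: 0.004
t: 4.82
ee_pos: [0.5206, -0.1984, 0.1006]
eef_rot: [[-1.0, -0.024, 0.0], [-0.024, 1.0, 0.0], [-0.0, 0.0, -1.0]]
force: [0.1, -0.6, 1.6]
finger_gap: 0.004
t: 5.32
ee_pos: [0.5207, -0.1984, 0.0976]
eef_rot: [[-1.0, -0.024, 0.0], [-0.024, 1.0, 0.0], [-0.0, 0.0, -1.0]]
force: [-0.1, -0.0, 2.2]
finger_gap: 0.005
```

```bash
python3 -m inch '[{"dx":0,"dy":0,"dz":1,"wx":0,"wy":0,"wz":0,"fingers":0},{"dx":0,"dy":0,"dz":1,"wx":0,"wy":0,"wz":0,"fingers":0},{"dx":0,"dy":0,"dz":1,"wx":0,"wy":0,"wz":0,"fingers":0},{"dx":0,"dy":0,"dz":0,"wx":0,"wy":0,"wz":0,"fingers":0}]';python3 -m inch '[{"dx":0,"dy":0,"dz":0.5,"wx":0,"wy":0,"wz":0,"fingers":0},{"dx":0,"dy":0,"dz":0.5,"wx":0,"wy":0,"wz":0,"fingers":0},{"dx":0,"dy":0,"dz":0,"wx":0,"wy":0,"wz":0,"fingers":0}]'
```

```text
t: 5.82
ee_pos: [0.5207, -0.1984, 0.0946]
eef_rot: [[-1.0, -0.024, 0.0], [-0.024, 1.0, 0.0], [-0.0, 0.0, -1.0]]
force: [-0.0, 0.6, 3.1]
finger_gap: 0.001
t: 6.2
ee_pos: [0.5207, -0.1984, 0.0936]
eef_rot: [[-1.0, -0.024, 0.0], [-0.024, 1.0, 0.0], [-0.0, 0.0, -1.0]]
force: [-0.6, 0.0, 5.0]
finger_gap: 0.005
```

```bash
python3 -m inch '[{"dx":0,"dy":0,"dz":0.5,"wx":0,"wy":0,"wz":0,"fingers":0},{"dx":0,"dy":0,"dz":0,"wx":0,"wy":0,"wz":0,"fingers":0}]'; python3 - <<'E'
from cell import read_state
s=read_state();print(s["ee_pos"],s["force"])
E
```

```text
t: 6.45
ee_pos: [0.5207, -0.1984, 0.0933]
eef_rot: [[-1.0, -0.024, 0.0], [-0.024, 1.0, -0.0], [-0.0, -0.0, -1.0]]
force: [-1.8, -0.9, 5.5]
finger_gap: 0.007
[ 0.52068432 -0.19836998  0.09329961] [-1.75350174 -0.92482301  5.48357914]
```

The force is 5.5 N and the descent has fallen short of the command, so the bar is at its hard stop. Holding here.

```bash
H='nothing'; for i in 1 2 3 4; do python3 -m inch '[{"dx":0,"dy":0,"dz":0,"wx":0,"wy":0,"wz":0,"fingers":0},{"dx":0,"dy":0,"dz":0,"wx":0,"wy":0,"wz":0,"fingers":0},{"dx":0,"dy":0,"dz":0,"wx":0,"wy":0,"wz":0,"fingers":0},{"dx":0,"dy":0,"dz":0,"wx":0,"wy":0,"wz":0,"fingers":0},{"dx":0,"dy":0,"dz":0,"wx":0,"wy":0,"wz":0,"fingers":0}]' | grep -E '^t|pos|force'; done
```

```text
t: 7.08
ee_pos: [0.5207, -0.1983, 0.0933]
force: [-1.2, -0.4, 7.2]
t: 7.7
ee_pos: [0.5207, -0.1983, 0.0933]
force: [-0.5, -0.5, 6.3]
t: 8.32
ee_pos: [0.5207, -0.1983, 0.0933]
force: [-1.1, -0.6, 6.4]
t: 8.95
ee_pos: [0.5207, -0.1984, 0.0933]
force: [-1.5, 0.2, 5.8]
```

Held for 2.5 s at about 6 N. Now releasing and withdrawing straight up.

```bash
python3 -m inch '[{"dx":0,"dy":0,"dz":-3,"wx":0,"wy":0,"wz":0,"fingers":0},{"dx":0,"dy":0,"dz":-6,"wx":0,"wy":0,"wz":0,"fingers":0},{"dx":0,"dy":0,"dz":-10,"wx":0,"wy":0,"wz":0,"fingers":0},{"dx":0,"dy":0,"dz":-20,"wx":0,"wy":0,"wz":0,"fingers":0},{"dx":0,"dy":0,"dz":-30,"wx":0,"wy":0,"wz":0,"fingers":0}]'; python3 -m inch '[{"dx":0,"dy":0,"dz":-35,"wx":0,"wy":0,"wz":0,"fingers":0},{"dx":0,"dy":0,"dz":-35,"wx":0,"wy":0,"wz":0,"fingers":0},{"dx":0,"dy":0,"dz":-15,"wx":0,"wy":0,"wz":0,"fingers":0},{"dx":0,"dy":0,"dz":0,"wx":0,"wy":0,"wz":0,"fingers":0},{"dx":0,"dy":0,"dz":0,"wx":0,"wy":0,"wz":0,"fingers":0}]'; python3 - <<'E'
from cell import read_state, snapshot
import cv2
s=read_state();print(s["t"],s["ee_pos"],s["force"])
cv2.imwrite("pics/side3.png",snapshot("side")["color"][...,::-1])
E
```

```text
t: 9.57
ee_pos: [0.5202, -0.198, 0.1626]
eef_rot: [[-1.0, -0.024, -0.002], [-0.024, 1.0, 0.001], [0.002, 0.001, -1.0]]
force: [0.9, -0.7, -0.1]
finger_gap: 0.005
t: 10.2
ee_pos: [0.5202, -0.1981, 0.2458]
eef_rot: [[-1.0, -0.024, -0.002], [-0.024, 1.0, 0.001], [0.002, 0.001, -1.0]]
force: [0.2, 0.0, -0.6]
finger_gap: 0.004
10.2 [ 0.52019146 -0.19811326  0.24582161] [ 0.16108177  0.0335759  -0.58587944]
```

View pics/side3.png

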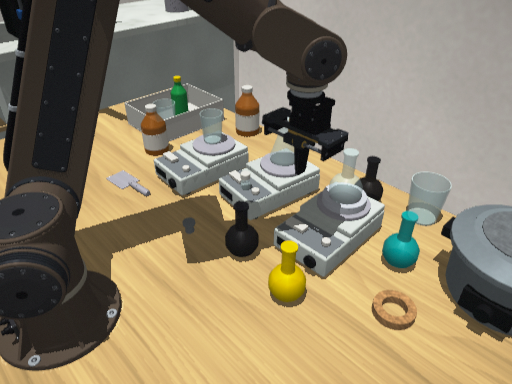

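The arm is clear, the bar is up again (about (300,232)), and all the glassware and bystanders are at the same pixels as before. Handing in.

```bash
python3 -c "
from cell import hand_in
print(hand_in())"
```

```text
the job is handed in; nothing more can be done
None
```

I pressed the wide stop bar of the stirrer under the round-bottomed flask (the right-hand one) fully down with the shut fingertips. I held it for 2.5 s, let it go and withdrew straight up. The job was handed in at about 10 s of the 35 s allowed; hand-in gives no verdict.

- **Finding the bar:** the top and side views placed the bar within 2 mm of each other, at about (0.520, -0.201). The two keys measured 88.9 mm apart against the 88 mm given.
- **Pressing:** contact came near a TCP height of 0.101 m, as expected. At 0.0933 m the force was 5.5–7.2 N and the tool stopped short of its command, so I took the bar to be at its stop. I pressed about 2 mm off the bar's centre, on the side away from the round key.
- **Last check:** the tool is free, about 150 mm above the bar, with the force back near zero. In the last side picture nothing looked shifted. I judged the bar to be up and the objects unmoved from that picture and the near-zero force. I did not measure the key heights.
- **Disagreements:** one move call was refused for missing keys before anything moved, and I retyped it. No other checks failed or disagreed.

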